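Pin the telescope carriage to the mount head

TASK

Take the pin with the flat upright tab out of the wooden rack and put it down the hole in the carriage that lies in the mount head's channel. Resting the pin lightly on the sprung plate underneath, slide the carriage along the channel with it until you feel the pin find the hidden hole in that plate, then push it fully home so the flange sits on the carriage, and let go. Press gently: the sprung plate must never be pushed far down, and leave the other pins and the stall's other goods where they are.

Things in the scene. Friction and masses are not known exactly. Their poses are not given: they have to be found in the camera images.
- head: grey cast mount head, fixed: an open-topped trough 212 long (x), 90 wide (y; feet to 138), 60 high. Origin: centre of its underside, on the table, z up. Channel inside 176 by 66, closed at both ends; two ledges 50 above the table carry the carriage. Between them, under the carriage, is the sprung plate (see joint lock_plate), top face at 49.
- carriage: loose aluminium plate 110 (x) by 64 (y) by 18 thick, about 0.4 kg, a rubber pad 6 high across each end; lies on the ledges, 1 mm play each side, axes along the head's. Origin: centre of its underside. The pin's hole runs through the origin. Starts 22 to 30 mm from the middle towards the head's -x; must slide 10 to 42 mm towards the head's +x, pushed by the pin in its hole.
- pin: steel pin. Shaft 12 diameter, 46 long, last 4 tapering to 5 wide; flange 26 across, 5 thick; above it a flat tab 12 thick (its x), 28 wide (y), 40 high, to be grasped from above. Origin: centre of the flange's underside; tip 46 below, top 45 above. About 0.12 kg. Hangs by its flange in one of the rack's holes, shaft down. Home: flange on the carriage's top, 68 above the table.
- lock_plate (a joint): depth in m the sprung plate under the carriage is pushed down: 0 at rest, stop 0.009. Gives from about 3 N, then 0.4 mm per N; keep under 0.006 (18 N). Its one hole, 14 wide, 1.5 chamfer, on the channel's centre line at x -12 to +12 of the head, is not measured or visible. Under it a plunger rubs the pin (4 to 12 N to push past) and holds it.
- carriage_hole (a point): centre of the mouth of the carriage's vertical through hole, on its top face, 18 above the carriage's origin; 14 wide, with a 3 mm chamfer round the mouth.
- rack: fixed wooden rack block 64 (x) by 180 (y) by 56 high with three through holes 15 wide at its y = -60, 0 and +60. Origin: centre of its underside.
- round_pin: bystander: like the pin but with a round knob 26 across and 26 high (top 31 above the rack); stands in a rack hole. Origin: underside of its flange.
- short_pin: bystander: a shorter pin with a ball knob 22 across (top 35 above the rack); stands in a rack hole. Origin: underside of its flange.
- eyepiece: bystander: black eyepiece 36 across, 50 high, standing between the head and the rack. Origin: centre of its underside.
- counterweight: bystander: grey round weight 90 across, 52 high. Origin: centre of its underside.
- screwdriver: bystander: a screwdriver lying flat, its handle to its -x. Origin: centre of its underside.
- grease_jar: bystander: jar 56 across, 60 high. Origin: centre of its underside.
- adapter_ring: bystander: black ring 60 across, 14 high. Origin: centre of its underside.
- lens_cell: bystander: dark steel disc 60 across, 24 high. Origin: centre of its underside.

How it is judged:
On the way:
1. the pin's shaft is in the carriage's hole, at least 8 mm deep (z of pin in the frame of carriage between 0.01 and 0.056 m and x of pin in the frame of carriage between -0.005 and 0.005 m and y of pin in the frame of carriage between -0.005 and 0.005 m and angle between the z axis of pin and the z axis of carriage, either way round below 0.15 rad), for 0.1 s.
At the end, for the whole second after the job is handed in: The pin is through both holes and fully home: its flange on the carriage's top to within 2.5 mm, upright to within 3 degrees, the carriage lying flat on the ledges in the channel, everything at rest and released (z of pin in the frame of carriage between 0.015 and 0.0205 m and x of pin in the frame of carriage between -0.005 and 0.005 m and y of pin in the frame of carriage between -0.005 and 0.005 m and angle between the z axis of pin and the z axis of carriage, either way round below 0.06 rad and z of pin in the frame of head below 0.0705 m and z of carriage in the frame of head between 0.047 and 0.052 m and y of carriage in the frame of head between -0.005 and 0.005 m and angle between the z axis of carriage and the z axis of head, either way round below 0.04 rad and linear speed of each of pin, carriage below 0.02 m/s and contact force between pin and the fingers below 0.1 N); the robot touches nothing.
It fails at once if the sprung plate is pushed down more than 6 mm (about 18 N) (value of joint lock_plate above 0.006 m).
It fails at once if one of the other two pins is moved more than 30 mm (distance of any of round_pin, short_pin from where it was at the start of the episode above 0.03 m).
It fails at once if another of the stall's goods on the table is moved more than 30 mm (distance of any of eyepiece, counterweight, screwdriver, grease_jar, adapter_ring, lens_cell from where it was at the start of the episode above 0.03 m).
It also fails if it takes over 58 s, if anything falls off the work surface, if the arm or the gripper's body presses on something with over 40 N, if the wrist force passes 120 N, or if a joint passes its speed limit or range.

ROBOT

A 6-joint arm with a two-finger parallel gripper is mounted at the origin on the work surface. World frame = base frame: x ahead of the robot, y to its left, z up, the work surface at z = 0. Lengths are in m, angles in rad, forces in N, time in s.
With the tool pointing down it reaches from about 0.35 to 0.85 m from the base axis. Payload 8.1 kg.
Tool frame: the origin (TCP) lies between the finger pads; the fingertips stand 8 mm ahead of it and the grasp point (between the pads) lies 11 mm behind it (arm.nose_length is the distance from the TCP to the fingertips, in m); z points along the fingers, x is the direction in which the jaws open and shut, and the axes are right-handed (so a half turn about z gives the same grasp; the last joint's range is limited). The gripper opens to 93 mm and grips with 3 to 60 N. Pads are 15 mm wide; open, the fingers measure 128 mm over their backs; the gripper's body (75 mm by 188 mm) begins 65 mm behind the grasp point.
Start: joints at [1.202, 0.13, 1.488, -0, 1.523, -0.085], TCP at [0.168, 0.576, 0.227] pointing down, gripper open.
Joint ranges: [-2.96, 2.96], [-0.89, 2.26], [0.02, 2.5], [-1.34, 4.48], [0, 2.73], [-2.66, 2.66]. Speed limits (rad/s): [2.39, 2.39, 2.79, 3.14, 3.14, 3.14].

INTERFACE

Orientations are given as a rotation vector (axis times angle).
In Python, from rig import telemetry, camera, camera_model, hand_in, silhouettes, arm gives the robot as it stands. The module is installed in compiled form; this text tells all that it offers.
- The arm moves only by the tool apply_moves, never from a script. Its argument "commands" is one flat list of numbers, 7 for each row, row after row: the opening, from 0 (shut) to 1 (fully open), then the shift along the tool's x, y, z in cm, then the turn, a rotation vector about the tool's x, y, z in rad. A call has 1 to 8 rows; each row shifts and turns the commanded pose from where the row before left it, along the tool's axes as they then stand; what a row does not reach is not made up. A row lasts 1/8 s, in which the tool goes at most 62.5 mm and 10.7 degrees, less where a joint would pass 70% of its speed; a pose out of reach is approached as far as the arm can. A call with a gripper value outside its range is refused whole. The fingers move at their own pace and stop on an object; "newtons" is the grip in N (left out, the last holds). Time passes only in rows, so rows that do not move let the fingers close. It gives the time, the measured TCP pose, the force and the opening at its end, in the units of the state.
- telemetry.get_obs(): the state, without advancing time (a new reading comes with each control period).
- camera(name): name is "side" or "top"; returns the picture (384x512x3 uint8, blue, green, red); there is no depth.
- camera_model(name): a dict with "camera_matrix" (3x3 intrinsics, pixels), "k1" (the pictures are not rectified: a ray, as slopes to the right and down, at radius r is drawn at 1 + k1 r^2 times it, then the intrinsics apply), "cam_to_world" (4x4, takes a point from camera to world coordinates). Camera axes: x right, y down, z forward; pixel columns grow to the right and rows downward; lengths in m; the calibration is good to about 2 mm. A picture is of the moment at which its call begins. camera_model takes no time and is no camera call.
- hand_in(): hands the job in, once; it reports no verdict.
Trained networks look in the newest picture that a camera, given by its name, has taken for a name from the list of things; names that differ only in an ending like _2 or _b are one class to them, and where a whole thing is asked for, a point or a joint stands for the part that bears it (a point fixed in the world has none). Each returns a list of dicts, best first, with "score" (0 to 1); they miss things now and then, are a little off and sometimes report something else, mostly with a low value. They report only what shows in the picture. A call takes as long as a camera call.
- silhouettes(name, camera): "pixels" (384x512 bool, what is visible of it) and "rect" ([centre column, centre row, width, height] in pixels, round what is visible of it).
The state is a dict: "time_s": time; "joints": joint angles; "qd": joint speeds; "joint_torque": joint torques, N m; "eef_pos": TCP position; "tcp_rot": TCP orientation; "contact_force": force on the tool from outside, world axes, zero at the start; "torque": the same for the moment, N m; "opening": finger opening in m.
Only numpy, scipy, OpenCV 4.12 (cv2) and the standard library are available. Lean on these libraries where they do the work, as an engineer would, in place of code of your own. Each camera call takes 0.05 s, during which the arm holds its last target. There are 200 camera calls.

## Working session

There is one attempt and no reset: what is moved stays moved. The work goes in short steps, Python scripts to look and compute and a tool call to move; the robot and the scene stay as the last step left them, time stands still between calls to the robot, and variables do not carry over. Pictures are saved under pics/ and viewed, about 8 in all and at most 12, crops included, and the job is handed in when it is done.

Besides the shell and the picture viewer there is one more tool, called after ">>>" as a command line: name --argument value ..., lists and objects as JSON in quotes. apply_moves: Moves the arm, as the interface text tells. Its arguments: {"type":"object","properties":{"commands":{"type":"array"},"newtons":{"type":"number"}},"required":["commands"]}

```bash
mkdir -p pics; cat > h.py <<'E'
import numpy as np, cv2
from rig import telemetry, camera, camera_model, hand_in, silhouettes, arm
def ray(n,uv):
    m=camera_model(n);K=np.array(m["camera_matrix"]);k=m["k1"];T=np.array(m["cam_to_world"])
    d=(np.array(uv,float)-K[:2,2])/[K[0,0],K[1,1]]
    s=d.copy()
    for _ in range(30): s=d/(1+k*(s@s))
    return T[:3,3],T[:3,:3]@np.r_[s,1]
def at_z(n,uv,z):
    o,d=ray(n,uv);return o+d*(z-o[2])/d[2]
def proj(n,P):
    m=camera_model(n);K=np.array(m["camera_matrix"]);k=m["k1"];T=np.array(m["cam_to_world"])
    c=(np.atleast_2d(P)-T[:3,3])@T[:3,:3];s=c[:,:2]/c[:,2:]
    s=s*(1+k*(s**2).sum(1,keepdims=True));return s*[K[0,0],K[1,1]]+K[:2,2]
E
python3 - <<'E'
from h import *
for n in("top","side"):
    cv2.imwrite(f"pics/{n}0.png",camera(n))
    m=camera_model(n);print(n,np.round(m["camera_matrix"],1).tolist(),m["k1"],np.round(m["cam_to_world"],3).tolist())
    for t in["head","carriage","pin","rack","round_pin","short_pin","eyepiece","carriage_hole"]:
        print(t,[(round(float(r["score"]),2),np.round(r["rect"]).tolist()) for r in silhouettes(t,n)[:2]])
o=telemetry.get_obs();print(o)
E
```

```text
top [[445.9, 0.0, 259.2], [0.0, 445.9, 180.5], [0.0, 0.0, 1.0]] -0.014577874993815979 [[0.013, -0.988, 0.152, 0.465], [-0.999, -0.018, -0.032, -0.035], [0.034, -0.151, -0.988, 1.118], [0.0, 0.0, 0.0, 1.0]]
head [(0.67, [404.0, 229.0, 24.0, 20.0]), (0.57, [274.0, 232.0, 95.0, 81.0])]
carriage [(0.83, [286.0, 235.0, 52.0, 46.0])]
pin [(0.55, [119.0, 222.0, 19.0, 14.0])]
rack [(0.7, [151.0, 219.0, 79.0, 40.0])]
round_pin [(0.47, [145.0, 218.0, 15.0, 13.0]), (0.34, [170.0, 139.0, 22.0, 23.0])]
short_pin [(0.42, [173.0, 212.0, 6.0, 6.0])]
eyepiece [(0.55, [213.0, 210.0, 16.0, 12.0])]
carriage_hole [(0.89, [285.0, 238.0, 47.0, 44.0])]
side [[470.5, 0.0, 248.4], [0.0, 470.5, 198.4], [0.0, 0.0, 1.0]] -0.06761547810866206 [[0.902, -0.332, 0.277, 0.263], [-0.432, -0.7, 0.569, -0.823], [0.006, -0.633, -0.774, 1.092], [0.0, 0.0, 0.0, 1.0]]
head [(0.88, [214.0, 231.0, 56.0, 71.0])]
carriage [(0.8, [212.0, 233.0, 30.0, 40.0])]
pin [(0.54, [176.0, 136.0, 11.0, 17.0])]
rack [(0.83, [186.0, 161.0, 50.0, 51.0]), (0.35, [213.0, 185.0, 11.0, 16.0])]
round_pin [(0.53, [185.0, 148.0, 8.0, 14.0])]
short_pin [(0.63, [197.0, 157.0, 4.0, 9.0])]
eyepiece [(0.52, [212.0, 186.0, 13.0, 13.0])]
carriage_hole [(0.62, [212.0, 231.0, 26.0, 38.0]), (0.62, [281.0, 179.0, 59.0, 26.0])]
{'time_s': 0.9, 'joints': array([ 1.20160360e+00,  1.30367676e-01,  1.48820136e+00, -9.33759101e-06,
        1.52299898e+00, -8.53703990e-02]), 'qd': array([-0.00175595, -0.00066032, -0.00076462,  0.00025995,  0.00061247,
        0.00097511]), 'joint_torque': array([ 1.01379152e-03, -5.59753990e+01, -4.92052174e+01,  7.70766428e-02,
        2.26029492e-02, -6.30522459e-05]), 'eef_pos': array([0.16798353, 0.57601186, 0.2266538 ]), 'tcp_rot': array([-2.51329619e+00, -1.88491761e+00, -4.05841353e-05]), 'contact_force': array([ 0.75295015, -0.25856673, -0.576825  ]), 'torque': array([0.02995017, 0.00619843, 0.00127409]), 'opening': 0.09246983446486622}
```

```bash
python3 - <<'E'
from h import *
a=cv2.imread("pics/top0.png")[130:300,85:355];b=cv2.imread("pics/side0.png")[110:290,150:290]
cv2.imwrite("pics/a.png",cv2.resize(a,(795,500),interpolation=cv2.INTER_CUBIC))
cv2.imwrite("pics/b.png",cv2.resize(b,(466,600),interpolation=cv2.INTER_CUBIC))
E
```

```text
(no output)
```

View pics/a.png

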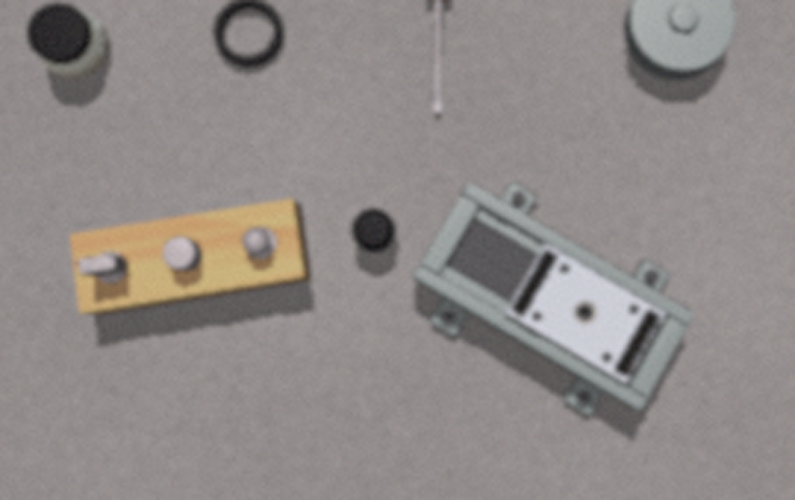

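View pics/b.png

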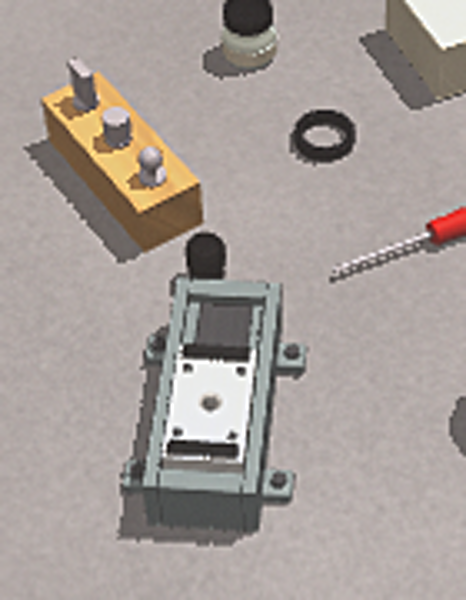

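Top crop: pins in the rack at crop (98,264) flat tab, (181,252), (258,242); the head lies lower right, with the hole at (585,311) and the free channel toward upper left, so head +x points up-left. The side crop agrees. Now I'll fit the poses to the masks.

```bash
cat > fit.py <<'E'
from h import *
from scipy.optimize import minimize
def hull_mask(n,P,s=6):
    p=proj(n,P); hl=cv2.convexHull((p*16*1).astype(np.float32))
    return hl
def box(lx,ly,z0,z1): return np.array([[a*lx/2,b*ly/2,z] for a in(-1,1) for b in(-1,1) for z in(z0,z1)])
def cyl(d,z0,z1): 
    t=np.arange(0,6.28,.26);return np.vstack([np.c_[np.cos(t)*d/2,np.sin(t)*d/2,0*t+z] for z in(z0,z1)])
def put(P,q):
    c,s=np.cos(q[2]),np.sin(q[2]);return np.c_[P[:,0]*c-P[:,1]*s+q[0],P[:,0]*s+P[:,1]*c+q[1],P[:,2]]
def render(n,parts,q,win,S=8):
    x0,y0,w,h=win;im=np.zeros((h*S,w*S),np.uint8)
    for P in parts:
        p=(proj(n,put(P,q))-[x0-.5,y0-.5])*S
        cv2.fillConvexPoly(im,cv2.convexHull(p.astype(np.float32)).round().astype(np.int32),255)
    return cv2.resize(im,(w,h),interpolation=cv2.INTER_AREA)/255.
def fit(parts,masks,q0):
    wins={n:(lambda b:(b[0]-8,b[1]-8,b[2]+16,b[3]+16))(cv2.boundingRect(m.astype(np.uint8))) for n,m in masks.items()}
    def c(q):
        e=0
        for n,m in masks.items():
            x,y,w,h=wins[n];e+=np.abs(render(n,parts,q,wins[n])-m[y:y+h,x:x+w]).sum()/m.sum()
        return e
    best=None
    for dy in(-.15,0,.15):
        q=np.array(q0)+[0,0,dy]
        r=minimize(c,q,method="Nelder-Mead",options=dict(initial_simplex=q+np.array([[0,0,0],[.006,0,0],[0,.006,0],[0,0,.15]]),xatol=1e-4,fatol=1e-4))
        if best is None or r.fun<best.fun:best=r
    return best.x,best.fun
E
python3 - <<'E'
from fit import *
import pickle
for n in("top","side"): camera(n)
M={}
for t,i in(("head",None),("carriage",None),("pin",None),("rack",None)):
    M[t]={}
    for n in("top","side"):
        r=silhouettes(t,n); r=[x for x in r if t!="head" or x["rect"][2]>50]
        if r:M[t][n]=r[0]["pixels"]
pickle.dump(M,open("M.pkl","wb"))
k=2.944
A=lambda x,y,z:at_z("top",(85+x/k,130+y/k),z)
print("hole top",A(585,311,.068),"hole side",at_z("side",(150+210/3.333,110+402/3.333),.068))
print("tab",A(98,264,.101))
c=A(560,297,.06); h0=A(585,311,.068);d=A(495,255,.068)-h0;yaw=np.arctan2(d[1],d[0]);print("yaw0",yaw)
for m in(M["head"],{"top":M["head"].get("top")},{"side":M["head"]["side"]}):
    if all(v is not None for v in m.values()): print("head",fit([box(.212,.09,0,.06)]+[np.array([[x+a,y+b,z] for a in(-.012,.012) for b in(-.012,.012) for z in(0,.01)]) for x in(-.06,.06) for y in(-.057,.057)],m,[c[0],c[1],yaw]))
for m in(M["carriage"],{"top":M["carriage"]["top"]},{"side":M["carriage"]["side"]}):
    print("carr",fit([box(.11,.064,.066,.068),box(.008,.064,.068,.074)+[.051,0,0],box(.008,.064,.068,.074)-[.051,0,0]],m,[h0[0],h0[1],yaw]))
t=A(98,264,.101)
P=[box(.012,.028,.061,.101),cyl(.026,.056,.061)]
for m in(M["pin"],{"top":M["pin"]["top"]},{"side":M["pin"]["side"]}):print("pin",fit(P,m,[t[0],t[1],0.1]))
r=A(187,256,.056)
for m in(M["rack"],{"top":M["rack"]["top"]},{"side":M["rack"]["side"]}):print("rack",fit([box(.064,.18,0,.056)],m,[r[0],r[1],.1]))
E
```

```text
hole top [ 0.49636951 -0.12861721  0.068     ] hole side [ 0.49634712 -0.13127474  0.068     ]
tab [0.52570354 0.24874796 0.101     ]
yaw0 1.0299437330407106
head (array([ 0.50973934, -0.10402843,  1.04953961]), np.float64(1.7761608254146954))Traceback (most recent call last):
  File "<stdin>", line 17, in <module>
  File "fit.py", line 27, in fit
    r=minimize(c,q,method="Nelder-Mead",options=dict(initial_simplex=q+np.array([[0,0,0],[.006,0,0],[0,.006,0],[0,0,.15]]),xatol=1e-4,fatol=1e-4))
    res = _minimize_neldermead(fun, x0, args, callback, bounds=bounds,
                               **options)
    fxr = func(xr)
    fx = function(np.copy(x), *(wrapper_args + args))
  File "fit.py", line 22, in c
    x,y,w,h=wins[n];e+=np.abs(render(n,parts,q,wins[n])-m[y:y+h,x:x+w]).sum()/m.sum()
                              ~~~~~~^^^^^^^^^^^^^^^^^^^
  File "fit.py", line 14, in render
    p=(proj(n,put(P,q))-[x0-.5,y0-.5])*S
       ~~~~^^^^^^^^^^^^
  File "h.py", line 12, in proj
    m=camera_model(n);K=np.array(m["camera_matrix"]);k=m["k1"];T=np.array(m["cam_to_world"])
ValueError: time passes only in moves, steps and waits
```

```bash
python3 - <<'E'
s=open("h.py").read()
s=s.replace("def ray","import functools\ncamera_model=functools.cache(camera_model)\ndef ray",1)
open("h.py","w").write(s)
E
cat > f1.py <<'E'
from fit import *
import pickle
M=pickle.load(open("M.pkl","rb"))
for n,m in M["head"].items():
    k=(m|(M["carriage"][n])).astype(np.uint8);cs,_=cv2.findContours(k,0,2)
    f=np.zeros_like(k);cv2.drawContours(f,[max(cs,key=cv2.contourArea)],-1,1,-1);M["head"][n]=f>0
k=2.944
A=lambda x,y,z:at_z("top",(85+x/k,130+y/k),z)
h0=A(585,311,.068);c=A(560,297,.06);yaw=1.03
def go(t,parts,q):
    for ns in(("top","side"),("top",),("side",)):
        m={n:M[t][n] for n in ns if n in M[t]}
        if len(m)==len(ns):print(t,ns,*[np.round(v,4) for v in fit(parts,m,q)])
go("head",[box(.212,.09,0,.06)]+[np.array([[x+a,y+b,z] for a in(-.012,.012) for b in(-.012,.012) for z in(0,.01)]) for x in(-.06,.06) for y in(-.057,.057)],[c[0],c[1],yaw])
go("carriage",[box(.11,.064,.066,.068),box(.008,.064,.068,.074)+[.051,0,0],box(.008,.064,.068,.074)-[.051,0,0]],[h0[0],h0[1],yaw])
t=A(98,264,.101)
go("pin",[box(.012,.028,.061,.101),cyl(.026,.056,.061)],[t[0],t[1],.1])
r=A(187,256,.056)
go("rack",[box(.064,.18,0,.056)],[r[0],r[1],.1])
E
python3 f1.py
```

```text
head ('top', 'side') [ 0.5097 -0.1037  1.048 ] 0.1208
head ('top',) [ 0.5095 -0.1037  1.0587] 0.0629
head ('side',) [ 0.5098 -0.1036  1.0446] 0.0544
carriage ('top', 'side') [ 0.4965 -0.1288  1.0609] 0.2042
carriage ('top',) [ 0.4959 -0.1275  1.0535] 0.0555
carriage ('side',) [ 0.4947 -0.1342  1.0688] 0.0619
pin ('side',) [0.5271 0.2533 0.0477] 0.3006
rack ('top', 'side') [0.5376 0.191  0.1755] 0.411
rack ('top',) [0.5375 0.1917 0.1787] 0.191
rack ('side',) [0.5378 0.1894 0.1738] 0.2145
```

```bash
cat > f2.py <<'E'
from fit import *
import pickle
M=pickle.load(open("M.pkl","rb"))["pin"]
c=camera("top")
for r in silhouettes("pin","top"):
    print(r["score"],r["rect"])
    if abs(r["rect"][0]-118)<12: M["top"]=r["pixels"];break
P=[box(.012,.028,.061,.101),cyl(.026,.056,.061)]
for ns in(("top",),("side",),("top","side")):
    if all(n in M for n in ns):print(ns,fit(P,{n:M[n] for n in ns},[.527,.251,.17]))
out=[]
for n,f,(x,y) in(("top","pics/top0.png",(105,205)),("side","pics/side0.png",(162,120))):
    im=cv2.resize(cv2.imread(f)[y:y+36,x:x+36],None,fx=11,fy=11,interpolation=cv2.INTER_CUBIC)
    for q,col in(((.527,.2505,.0),(0,0,255)),((.527,.2505,.3),(0,255,0))):
        p=(proj(n,put(box(.012,.028,.101,.1011),q))-[x-.5,y-.5])*11
        cv2.polylines(im,[cv2.convexHull(p.astype(np.float32)).astype(int)],True,col,1)
    out.append(im)
cv2.imwrite("pics/c.png",np.hstack(out))
E
python3 f2.py
```

```text
0.66 [120.1, 220.4, 20.7, 15.9]
('top',) (array([0.5265528 , 0.25059645, 0.17460729]), np.float64(0.10954440599769319))
('side',) (array([0.52696794, 0.25343318, 0.03568503]), np.float64(0.30120481927710846))
('top', 'side') (array([0.52660166, 0.25082052, 0.08735434]), np.float64(0.4406991286947096))
```

View pics/c.png

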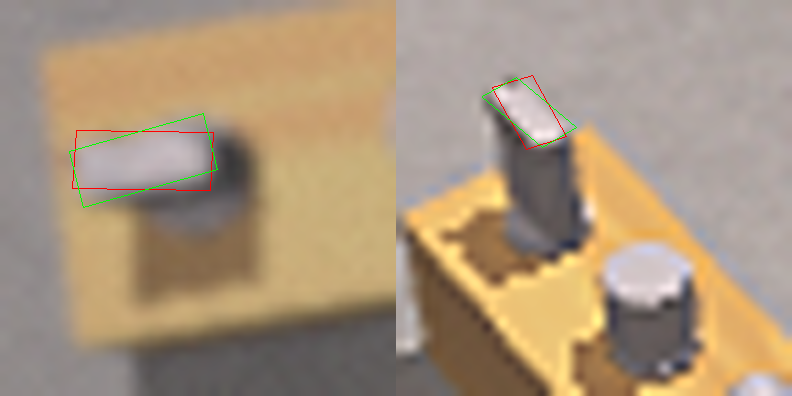

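>>> apply_moves --commands '[1, 0, 0, 0, 0, 0, 0.174, 1, 0, 0, 0, 0, 0, 0.174, 1, 0, 0, 0, 0, 0, 0.174, 1, 0, 0, 0, 0, 0, 0.174, 1, 0, 0, 0, 0, 0, 0.174, 1, 0, 0, 0, 0, 0, 0.174, 1, 0, 0, 0, 0, 0, 0.174]' --newtons 30

```text
time_s: 2.38
eef_pos: [0.168, 0.576, 0.2266]
tcp_rot: [3.14, 0.099, -0.0]
contact_force: [0.6, 0.2, 0.3]
opening: 0.0928
```

>>> apply_moves --commands '[1, 4.19, 4.37, 0, 0, 0, 0, 1, 4.19, 4.37, 0, 0, 0, 0, 1, 4.19, 4.37, 0, 0, 0, 0, 1, 4.19, 4.37, 0, 0, 0, 0, 1, 4.19, 4.37, 0, 0, 0, 0, 1, 4.19, 4.37, 0, 0, 0, 0, 1, 4.19, 4.37, 0, 0, 0, 0, 1, 4.19, 4.37, 0, 0, 0, 0]'

```text
time_s: 3.38
eef_pos: [0.5278, 0.2488, 0.2269]
tcp_rot: [-3.139, -0.108, -0.001]
contact_force: [0.2, 0.3, -0.7]
opening: 0.0926
```

>>> apply_moves --commands '[1, 0, 0, 0, 0, 0, 0, 1, 0, 0, 0, 0, 0, 0]'

```text
time_s: 3.62
eef_pos: [0.5264, 0.2503, 0.2265]
tcp_rot: [-3.14, -0.107, 0.001]
contact_force: [0.9, -0.1, -0.0]
opening: 0.0926
```

>>> apply_moves --commands '[1, 0, 0, 4.5, 0, 0, 0, 1, 0, 0, 4.5, 0, 0, 0, 1, 0, 0, 4, 0, 0, 0, 1, 0, 0, 2.1, 0, 0, 0, 0, 0, 0, 0, 0, 0, 0, 0, 0, 0, 0, 0, 0, 0, 0, 0, 0, 0, 0, 0, 0, 0, 0, 0, 0, 0, 0, 0]' --newtons 30

```text
time_s: 4.62
eef_pos: [0.5272, 0.2507, 0.0769]
tcp_rot: [-3.139, -0.109, -0.003]
contact_force: [-0.2, 0.2, -1.0]
opening: 0.0575
```

>>> apply_moves --commands '[0, 0, 0, 0, 0, 0, 0, 0, 0, 0, 0, 0, 0, 0, 0, 0, 0, 0, 0, 0, 0]'

```text
time_s: 5.0
eef_pos: [0.5265, 0.2503, 0.0756]
tcp_rot: [3.14, 0.108, -0.0]
contact_force: [0.1, -0.0, 0.1]
opening: 0.0272
```

>>> apply_moves --commands '[0, 0, 0, 0, 0, 0, 0, 0, 0, 0, 0, 0, 0, 0, 0, 0, 0, 0, 0, 0, 0, 0, 0, 0, 0, 0, 0, 0]'

```text
time_s: 5.5
eef_pos: [0.5264, 0.2503, 0.0756]
tcp_rot: [3.14, 0.108, -0.0]
contact_force: [-0.3, -0.6, -0.0]
opening: 0.012
```

>>> apply_moves --commands '[0, 0, 0, -2, 0, 0, 0, 0, 0, 0, -3, 0, 0, 0, 0, 0, 0, -3, 0, 0, 0, 0, 0, 0, -3, 0, 0, 0, 0, 0, 0, 0, 0, 0, 0, 0, 0, 0, 0, 0, 0, 0]'

```text
time_s: 6.25
eef_pos: [0.5261, 0.2502, 0.185]
tcp_rot: [3.14, 0.108, -0.001]
contact_force: [-0.8, -0.7, -1.7]
opening: 0.0114
```

```bash
cat > f3.py <<'E'
from fit import *
import sys
o=telemetry.get_obs();print(o["time_s"],o["eef_pos"],o["opening"],o["contact_force"])
x,y,z=o["eef_pos"]
out=[]
for n in("top","side"):
    c=camera(n);u=proj(n,[[x,y,z-.05]])[0]
    x0,y0=(u-[25,25]).astype(int)
    im=cv2.resize(c[y0:y0+50,x0:x0+50],None,fx=8,fy=8,interpolation=cv2.INTER_CUBIC)
    zo=z-.019
    for P in(cyl(.026,zo,zo+.005),cyl(.012,zo-.042,zo),cyl(.005,zo-.046,zo-.042)):
        p=(proj(n,put(P,(x,y,0)))-[x0-.5,y0-.5])*8
        cv2.polylines(im,[cv2.convexHull(p.astype(np.float32)).astype(int)],True,(0,0,255),1)
    out.append(im)
cv2.imwrite("pics/%s.png"%sys.argv[1],np.hstack(out))
E
python3 f3.py d
```

```text
6.25 [0.52610616 0.25022396 0.18501814] 0.011377815055193731 [-0.83047482 -0.66466616 -1.70694732]
```

View pics/d.png

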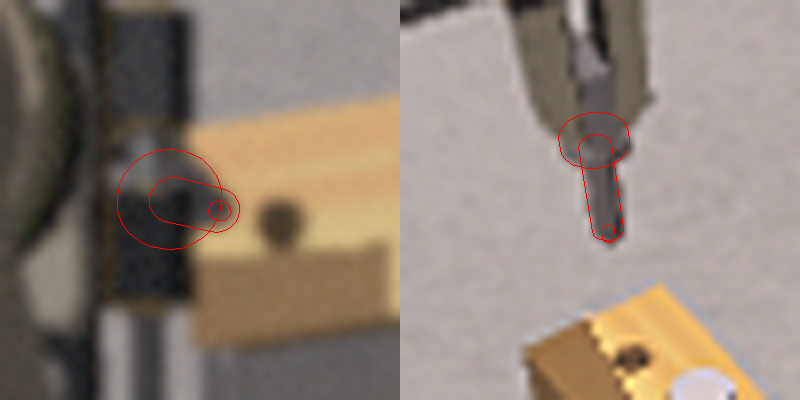

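The pin is held. In the side view, the overlay matches the shaft. The top view is less clear because the fingers cover the pin, so I'll zoom in on it.

```bash
python3 - <<'E'
from fit import *
o=telemetry.get_obs();x,y,z=o["eef_pos"];print(o["joints"],o["eef_pos"])
c=camera("top");u=proj("top",[[x,y,z]])[0];x0,y0=(u-[30,25]).astype(int)
im=cv2.resize(c[y0:y0+50,x0:x0+65],None,fx=12,fy=12,interpolation=cv2.INTER_CUBIC)
for P,k in((x,y,z-.065),(0,0,255)),((x,y,z-.019),(0,255,0)),((x,y,z),(255,0,0)),((x,y,z+.026),(0,255,255)):
    p=(proj("top",[P])[0]-[x0-.5,y0-.5])*12;cv2.circle(im,tuple(p.astype(int)),3,k,-1)
cv2.imwrite("pics/e.png",im)
E
```

```text
[3.55928397e-01 1.07830060e-01 1.59103724e+00 3.20685832e-05
 1.44560074e+00 2.86886359e-01] [0.52548429 0.24999098 0.18382439]
```

View pics/e.png

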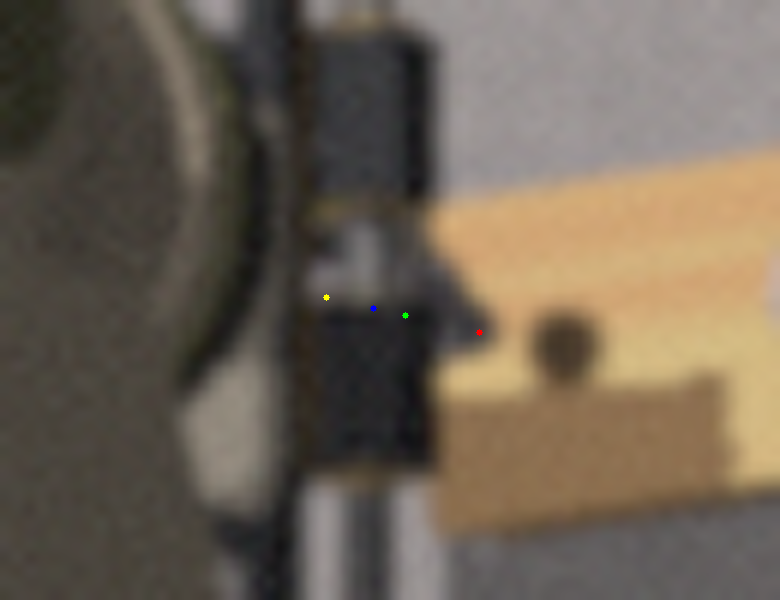

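>>> apply_moves --commands '[0, -0.7, 4.69, 0, 0, 0, 0, 0, -0.7, 4.69, 0, 0, 0, 0, 0, -0.7, 4.69, 0, 0, 0, 0, 0, -0.7, 4.69, 0, 0, 0, 0, 0, -0.7, 4.69, 0, 0, 0, 0, 0, -0.7, 4.69, 0, 0, 0, 0, 0, -0.7, 4.69, 0, 0, 0, 0, 0, -0.7, 4.69, 0, 0, 0, 0]'

```text
time_s: 7.4
eef_pos: [0.4956, -0.1291, 0.1845]
tcp_rot: [-3.139, -0.108, 0.002]
contact_force: [1.3, -0.8, -1.9]
opening: 0.012
```

>>> apply_moves --commands '[0, 0, 0, 2, 0, 0, 0, 0, 0, 0, 1.7, 0, 0, 0, 0, 0, 0, 0, 0, 0, 0, 0, 0, 0, 0, 0, 0, 0]'

```text
time_s: 7.9
eef_pos: [0.4966, -0.1272, 0.1487]
tcp_rot: [-3.14, -0.11, 0.0]
contact_force: [0.3, 0.1, -0.9]
opening: 0.0114
```

```bash
python3 - <<'E'
from fit import *
o=telemetry.get_obs();x,y,z=o["eef_pos"];print(o["time_s"],o["eef_pos"],o["tcp_rot"],o["contact_force"])
out=[]
zo=z-.019
for n in("top","side"):
    c=camera(n);u=proj(n,[[x,y,z-.05]])[0]
    x0,y0=(u-[25,35]).astype(int)
    im=cv2.resize(c[y0:y0+70,x0:x0+50],None,fx=8,fy=8,interpolation=cv2.INTER_CUBIC)
    for P,k in((cyl(.026,zo,zo+.005),(0,0,255)),(cyl(.005,zo-.046,zo-.042),(0,0,255)),(cyl(.02,.068,.0681),(0,255,0))):
        q=(.496,-.1285,0) if k[1] else (x,y,0)
        p=(proj(n,put(P,q))-[x0-.5,y0-.5])*8
        cv2.polylines(im,[cv2.convexHull(p.astype(np.float32)).astype(int)],True,k,1)
    out.append(im)
cv2.imwrite("pics/f.png",np.hstack(out))
E
```

```text
7.9 [ 0.49663071 -0.12719121  0.1487465 ] [-3.13953890e+00 -1.10148297e-01  3.04152600e-04] [ 0.3483105   0.05975745 -0.94828061]
```

View pics/f.png

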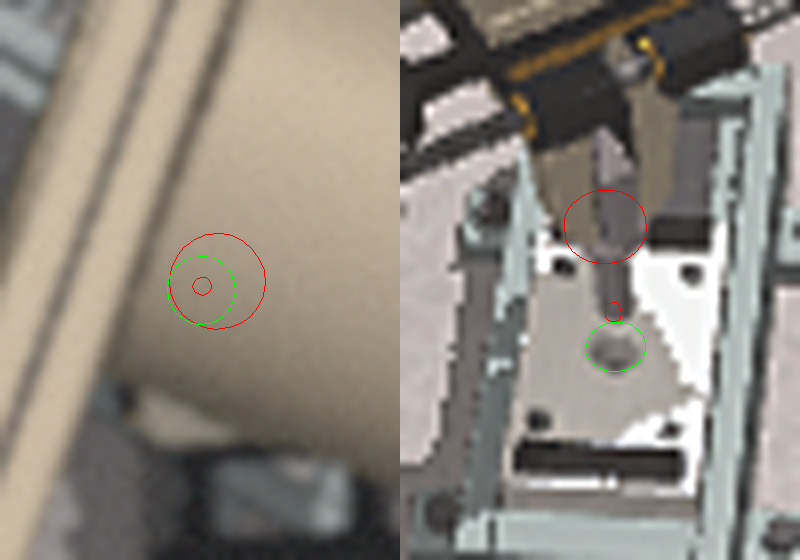

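Side view: the shaft tip at (618,318) is about 1 mm right of being over the hole at (615,352). The top view is blocked by the arm. I'll correct that offset and descend.

>>> apply_moves --commands '[0, -0.14, 0.12, 1.0, 0, 0, 0, 0, 0, 0, 0.5, 0, 0, 0, 0, 0, 0, 0, 0, 0, 0, 0, 0, 0, 0.4, 0, 0, 0, 0, 0, 0, 0.3, 0, 0, 0, 0, 0, 0, 0, 0, 0, 0]'

```text
time_s: 8.75
eef_pos: [0.495, -0.129, 0.1263]
tcp_rot: [-3.14, -0.108, 0.001]
contact_force: [-0.8, 0.1, -1.2]
opening: 0.0117
```

>>> apply_moves --commands '[0, 0, 0, 0.3, 0, 0, 0, 0, 0, 0, 0.2, 0, 0, 0, 0, 0, 0, 0, 0, 0, 0]'

```text
time_s: 9.12
eef_pos: [0.495, -0.129, 0.1214]
tcp_rot: [-3.14, -0.108, 0.001]
contact_force: [-0.1, -0.4, -2.3]
opening: 0.0117
```

>>> apply_moves --commands '[0, 0, 0, 0.3, 0, 0, 0, 0, 0, 0, 0.2, 0, 0, 0, 0, 0, 0, 0.1, 0, 0, 0, 0, 0, 0, 0, 0, 0, 0]'

```text
time_s: 9.62
eef_pos: [0.4951, -0.1291, 0.1155]
tcp_rot: [-3.14, -0.108, 0.0]
contact_force: [-0.1, 0.8, -1.0]
opening: 0.0117
```

>>> apply_moves --commands '[0, 0, 0, 0.1, 0, 0, 0, 0, 0, 0, 0, 0, 0, 0]'

```text
time_s: 9.88
eef_pos: [0.4951, -0.1291, 0.1146]
tcp_rot: [-3.14, -0.108, 0.0]
contact_force: [0.5, -0.1, -1.7]
opening: 0.0118
```

>>> apply_moves --commands '[0, 0, 0, 0.1, 0, 0, 0, 0, 0, 0, 0, 0, 0, 0]'

```text
time_s: 10.12
eef_pos: [0.4953, -0.1292, 0.114]
tcp_rot: [3.14, 0.108, 0.001]
contact_force: [-1.2, 0.9, 2.4]
opening: 0.0116
```

>>> apply_moves --commands '[0, 0, 0, 0.07, 0, 0, 0, 0, 0, 0, 0, 0, 0, 0]' --newtons 55

```text
time_s: 10.38
eef_pos: [0.4953, -0.1292, 0.1132]
tcp_rot: [3.14, 0.108, 0.001]
contact_force: [-1.5, -0.3, 3.2]
opening: 0.0114
```

>>> apply_moves --commands '[0, 0.0556, -0.0831, 0, 0, 0, 0, 0, 0.0556, -0.0831, 0, 0, 0, 0, 0, 0.0556, -0.0831, 0, 0, 0, 0, 0, 0.0556, -0.0831, 0, 0, 0, 0, 0, 0, 0, 0, 0, 0, 0]'

```text
time_s: 11.0
eef_pos: [0.4972, -0.1264, 0.1132]
tcp_rot: [3.138, 0.108, 0.0]
contact_force: [-2.0, -3.9, 5.0]
opening: 0.0115
```

>>> apply_moves --commands '[0, 0.0556, -0.0831, 0, 0, 0, 0, 0, 0.0556, -0.0831, 0, 0, 0, 0, 0, 0.0556, -0.0831, 0, 0, 0, 0, 0, 0.0556, -0.0831, 0, 0, 0, 0, 0, 0, 0, 0, 0, 0, 0]'

```text
time_s: 11.62
eef_pos: [0.4992, -0.1228, 0.1132]
tcp_rot: [3.138, 0.108, 0.0]
contact_force: [-2.6, -4.9, 4.9]
opening: 0.0117
```

>>> apply_moves --commands '[0, 0.0556, -0.0831, 0, 0, 0, 0, 0, 0.0556, -0.0831, 0, 0, 0, 0, 0, 0.0556, -0.0831, 0, 0, 0, 0, 0, 0, 0, 0, 0, 0, 0]'

```text
time_s: 12.12
eef_pos: [0.5007, -0.1202, 0.1131]
tcp_rot: [3.139, 0.108, 0.0]
contact_force: [-2.4, -4.5, 4.9]
opening: 0.0117
```

>>> apply_moves --commands '[0, 0.0556, -0.0831, 0, 0, 0, 0, 0, 0.0556, -0.0831, 0, 0, 0, 0, 0, 0.0556, -0.0831, 0, 0, 0, 0, 0, 0, 0, 0, 0, 0, 0]'

```text
time_s: 12.62
eef_pos: [0.5022, -0.1176, 0.1132]
tcp_rot: [3.139, 0.108, 0.0]
contact_force: [-2.0, -4.7, 4.4]
opening: 0.0115
```

>>> apply_moves --commands '[0, 0.0556, -0.0831, 0, 0, 0, 0, 0, 0.0556, -0.0831, 0, 0, 0, 0, 0, 0, 0, 0, 0, 0, 0]'

```text
time_s: 13.0
eef_pos: [0.5032, -0.1158, 0.1132]
tcp_rot: [3.139, 0.108, 0.0]
contact_force: [-2.4, -5.1, 4.2]
opening: 0.0116
```

>>> apply_moves --commands '[0, 0.0556, -0.0831, 0, 0, 0, 0, 0, 0.0556, -0.0831, 0, 0, 0, 0, 0, 0, 0, 0, 0, 0, 0]'

```text
time_s: 13.38
eef_pos: [0.5042, -0.1141, 0.1132]
tcp_rot: [3.139, 0.108, 0.0]
contact_force: [-2.5, -5.5, 4.3]
opening: 0.0118
```

>>> apply_moves --commands '[0, 0.0556, -0.0831, 0, 0, 0, 0, 0, 0.0556, -0.0831, 0, 0, 0, 0, 0, 0, 0, 0, 0, 0, 0]'

```text
time_s: 13.75
eef_pos: [0.5052, -0.1124, 0.1132]
tcp_rot: [3.139, 0.108, 0.0]
contact_force: [-2.3, -4.3, 5.5]
opening: 0.0118
```

>>> apply_moves --commands '[0, 0.0556, -0.0831, 0, 0, 0, 0, 0, 0.0556, -0.0831, 0, 0, 0, 0, 0, 0, 0, 0, 0, 0, 0]'

```text
time_s: 14.12
eef_pos: [0.5062, -0.1106, 0.1131]
tcp_rot: [3.139, 0.108, 0.0]
contact_force: [-1.7, -4.5, 4.7]
opening: 0.0114
```

>>> apply_moves --commands '[0, 0.0556, -0.0831, 0, 0, 0, 0, 0, 0.0556, -0.0831, 0, 0, 0, 0, 0, 0, 0, 0, 0, 0, 0]'

```text
time_s: 14.5
eef_pos: [0.507, -0.1081, 0.1125]
tcp_rot: [-3.139, -0.108, 0.0]
contact_force: [-1.0, -2.1, 0.5]
opening: 0.0115
```

The vertical force dropped from 4.7 to 0.5 N and the lateral load fell too, so the tip is at the hole's near edge. I'll move on toward its centre.

>>> apply_moves --commands '[0, 0.0556, -0.0831, 0, 0, 0, 0, 0, 0.0556, -0.0831, 0, 0, 0, 0, 0, 0, 0, 0, 0, 0, 0]'

```text
time_s: 14.88
eef_pos: [0.5079, -0.1062, 0.1125]
tcp_rot: [-3.139, -0.109, 0.001]
contact_force: [-0.7, -2.8, -2.1]
opening: 0.0117
```

>>> apply_moves --commands '[0, 0.0556, -0.0831, 0, 0, 0, 0, 0, 0.0556, -0.0831, 0, 0, 0, 0, 0, 0, 0, 0, 0, 0, 0]'

```text
time_s: 15.25
eef_pos: [0.509, -0.1046, 0.1128]
tcp_rot: [-3.139, -0.109, 0.0]
contact_force: [-0.4, -1.5, -1.5]
opening: 0.0115
```

>>> apply_moves --commands '[0, 0, 0, 0.1, 0, 0, 0, 0, 0, 0, 0.1, 0, 0, 0, 0, 0, 0, 0, 0, 0, 0]'

```text
time_s: 15.62
eef_pos: [0.5092, -0.1047, 0.1109]
tcp_rot: [-3.14, -0.108, -0.0]
contact_force: [-0.5, -0.7, -2.4]
opening: 0.0118
```

>>> apply_moves --commands '[0, 0.0834, -0.1246, 0, 0, 0, 0, 0, 0, 0, 0.1, 0, 0, 0, 0, 0, 0, 0.1, 0, 0, 0, 0, 0, 0, 0, 0, 0, 0]'

```text
time_s: 16.12
eef_pos: [0.5098, -0.1039, 0.1089]
tcp_rot: [3.139, 0.108, -0.0]
contact_force: [-2.8, -2.9, 0.3]
opening: 0.0114
```

>>> apply_moves --commands '[0, 0, 0, 0.1, 0, 0, 0, 0, 0, 0, 0.1, 0, 0, 0, 0, 0, 0, 0, 0, 0, 0]'

```text
time_s: 16.5
eef_pos: [0.5096, -0.1039, 0.1066]
tcp_rot: [3.139, 0.108, -0.001]
contact_force: [-2.5, -4.8, -0.3]
opening: 0.0119
```

>>> apply_moves --commands '[0, -0.0334, 0.0498, 0, 0, 0, 0, 0, 0, 0, 0, 0, 0, 0]'

```text
time_s: 16.75
eef_pos: [0.5095, -0.104, 0.1067]
tcp_rot: [-3.14, -0.108, 0.0]
contact_force: [-1.5, -4.2, -2.1]
opening: 0.0115
```

>>> apply_moves --commands '[0, 0, 0, 0.2, 0, 0, 0, 0, 0, 0, 0.1, 0, 0, 0, 0, 0, 0, 0, 0, 0, 0]'

```text
time_s: 17.12
eef_pos: [0.5095, -0.1041, 0.1038]
tcp_rot: [3.14, 0.108, -0.0]
contact_force: [-1.9, -3.3, -1.5]
opening: 0.0114
```

>>> apply_moves --commands '[0, -0.0278, 0.0415, 0.2, 0, 0, 0, 0, 0, 0, 0.1, 0, 0, 0, 0, 0, 0, 0, 0, 0, 0]'

```text
time_s: 17.5
eef_pos: [0.5093, -0.1043, 0.1007]
tcp_rot: [-3.139, -0.108, -0.0]
contact_force: [-1.3, -1.9, -2.8]
opening: 0.0113
```

>>> apply_moves --commands '[0, 0, 0, 0.1, 0, 0, 0, 0, 0, 0, 0.1, 0, 0, 0, 0, 0, 0, 0, 0, 0, 0]'

```text
time_s: 17.88
eef_pos: [0.5093, -0.1043, 0.0988]
tcp_rot: [-3.139, -0.108, -0.0]
contact_force: [-0.8, -0.8, -1.1]
opening: 0.0114
```

>>> apply_moves --commands '[0, 0, 0, 0.1, 0, 0, 0, 0, 0, 0, 0.1, 0, 0, 0, 0, 0, 0, 0, 0, 0, 0]'

```text
time_s: 18.25
eef_pos: [0.5092, -0.1043, 0.0968]
tcp_rot: [-3.139, -0.108, 0.0]
contact_force: [-0.0, 0.2, -0.5]
opening: 0.0118
```

>>> apply_moves --commands '[0, 0, 0, 0.1, 0, 0, 0, 0, 0, 0, 0.1, 0, 0, 0, 0, 0, 0, 0, 0, 0, 0]'

```text
time_s: 18.62
eef_pos: [0.5092, -0.1044, 0.0948]
tcp_rot: [-3.14, -0.109, 0.0]
contact_force: [-0.5, 0.0, -1.2]
opening: 0.0117
```

>>> apply_moves --commands '[0, 0, 0, 0.1, 0, 0, 0, 0, 0, 0, 0.1, 0, 0, 0, 0, 0, 0, 0, 0, 0, 0]'

```text
time_s: 19.0
eef_pos: [0.5095, -0.1045, 0.093]
tcp_rot: [3.14, 0.108, 0.001]
contact_force: [0.4, -0.6, -1.2]
opening: 0.0117
```

>>> apply_moves --commands '[0, 0, 0, 0.1, 0, 0, 0, 0, 0, 0, 0.1, 0, 0, 0, 0, 0, 0, 0, 0, 0, 0]'

```text
time_s: 19.38
eef_pos: [0.5096, -0.1047, 0.091]
tcp_rot: [3.139, 0.108, 0.001]
contact_force: [2.1, -2.0, -1.4]
opening: 0.0115
```

>>> apply_moves --commands '[0, 0, 0, 0.1, 0, 0, 0, 0, 0, 0, 0.1, 0, 0, 0, 0, 0, 0, 0, 0, 0, 0]'

```text
time_s: 19.75
eef_pos: [0.5094, -0.1045, 0.0889]
tcp_rot: [3.14, 0.108, 0.001]
contact_force: [3.0, -1.5, -2.2]
opening: 0.0117
```

>>> apply_moves --commands '[0, 0, 0, 0.1, 0, 0, 0, 0, 0, 0, 0, 0, 0, 0]'

```text
time_s: 20.0
eef_pos: [0.5093, -0.1044, 0.0878]
tcp_rot: [-3.14, -0.108, -0.0]
contact_force: [2.6, -1.3, -1.7]
opening: 0.0116
```

>>> apply_moves --commands '[0, 0, 0, 0.1, 0, 0, 0, 0, 0, 0, 0, 0, 0, 0]'

```text
time_s: 20.25
eef_pos: [0.5095, -0.1045, 0.0875]
tcp_rot: [3.14, 0.108, 0.001]
contact_force: [-0.2, -0.6, 4.0]
opening: 0.0115
```

>>> apply_moves --commands '[0, 0, 0, 0.05, 0, 0, 0, 0, 0, 0, 0, 0, 0, 0]'

```text
time_s: 20.5
eef_pos: [0.5095, -0.1045, 0.0875]
tcp_rot: [3.14, 0.109, 0.0]
contact_force: [-2.3, 0.3, 9.3]
opening: 0.0119
```

>>> apply_moves --commands '[0, 0, 0, 0.05, 0, 0, 0, 0, 0, 0, 0, 0, 0, 0]'

```text
time_s: 20.75
eef_pos: [0.5095, -0.1045, 0.0875]
tcp_rot: [3.14, 0.109, 0.001]
contact_force: [-4.4, -0.4, 13.3]
opening: 0.0118
```

>>> apply_moves --commands '[0, 0, 0, -0.08, 0, 0, 0, 0, 0, 0, 0, 0, 0, 0]'

```text
time_s: 21.0
eef_pos: [0.5095, -0.1045, 0.0875]
tcp_rot: [3.14, 0.108, 0.001]
contact_force: [-0.2, -0.3, 8.0]
opening: 0.0119
```

```bash
cat > f4.py <<'E'
from fit import *
import sys
o=telemetry.get_obs();print(o["time_s"],o["eef_pos"],o["contact_force"])
x,y=.5095,-.1045
out=[]
for n in sys.argv[2:]:
    c=camera(n);u=proj(n,[[x,y,.08]])[0];x0,y0=(u-[25,32]).astype(int)
    im=cv2.resize(c[y0:y0+60,x0:x0+50],None,fx=8,fy=8,interpolation=cv2.INTER_CUBIC)
    for P in(cyl(.026,.068,.073),):
        p=(proj(n,put(P,(x,y,0)))-[x0-.5,y0-.5])*8
        cv2.polylines(im,[cv2.convexHull(p.astype(np.float32)).astype(int)],True,(0,0,255),1)
    out.append(im)
cv2.imwrite("pics/%s.png"%sys.argv[1],np.hstack(out))
E
python3 f4.py g side
```

```text
21.0 [ 0.50947807 -0.104463    0.08750815] [-0.17516557 -0.33014118  8.02480417]
```

View pics/g.png

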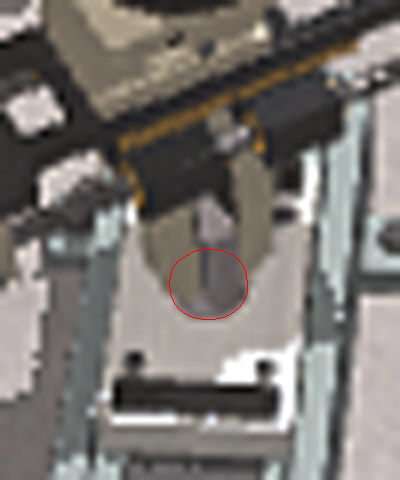

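The flange sits where a fully home flange should, with its rim at about (208,320) on the overlay. I'll unload, release and retreat.

>>> apply_moves --commands '[0, 0, 0, -0.05, 0, 0, 0, 0, 0, 0, 0, 0, 0, 0, 0.4, 0, 0, 0, 0, 0, 0, 0.4, 0, 0, 0, 0, 0, 0, 0.6, 0, 0, 0, 0, 0, 0, 0.6, 0, 0, 0, 0, 0, 0, 0.6, 0, 0, 0, 0, 0, 0]'

```text
time_s: 21.92
eef_pos: [0.5092, -0.1044, 0.0872]
tcp_rot: [-3.14, -0.108, 0.0]
contact_force: [0.5, 0.4, -0.2]
opening: 0.0543
```

>>> apply_moves --commands '[0.6, 0, 0, -1, 0, 0, 0, 0.6, 0, 0, -4, 0, 0, 0, 0.6, 0, 0, -4, 0, 0, 0, 0.6, 0, 0, -4, 0, 0, 0, 0.6, -5, 3, 0, 0, 0, 0, 0.6, 0, 6, 0, 0, 0, 0, 0.6, 0, 6, 0, 0, 0, 0, 0.6, 0, 6, 0, 0, 0, 0]'

```text
time_s: 22.92
eef_pos: [0.4739, -0.3194, 0.2187]
tcp_rot: [3.139, 0.109, 0.003]
contact_force: [0.0, 0.5, -0.7]
opening: 0.0557
```

>>> apply_moves --commands '[0.6, 0, 0, 0, 0, 0, 0, 0.6, 0, 0, 0, 0, 0, 0]'

```text
time_s: 23.18
eef_pos: [0.4738, -0.3172, 0.2175]
tcp_rot: [-3.139, -0.107, -0.0]
contact_force: [-0.1, 0.6, -0.6]
opening: 0.0557
```

```bash
python3 f4.py i side top
```

```text
23.175 [ 0.47381397 -0.31723583  0.21754889] [-0.1253347   0.63903277 -0.56625492]
```

View pics/i.png

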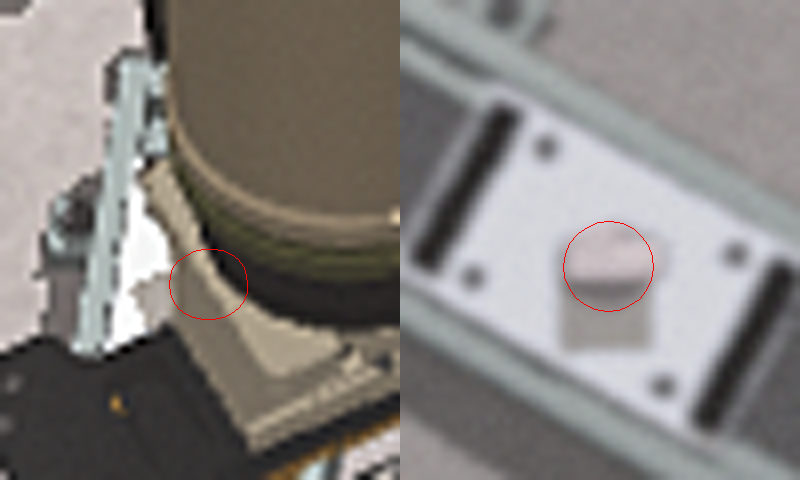

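Top view: the pin stands centred in the carriage. The arm blocks the side view, so I'll move it clear and check the seated height.

>>> apply_moves --commands '[0.6, 0, -5.5, 0, 0, 0, 0, 0.6, 0, -5.5, 0, 0, 0, 0, 0.6, 0, -5.5, 0, 0, 0, 0, 0.6, 0, -5.5, 0, 0, 0, 0, 0.6, 0, -5.5, 0, 0, 0, 0, 0.6, 0, -5.5, 0, 0, 0, 0, 0.6, 0, -5.5, 0, 0, 0, 0, 0.6, 0, -5.5, 0, 0, 0, 0]'

```text
time_s: 24.28
eef_pos: [0.4425, 0.1244, 0.218]
tcp_rot: [-3.139, -0.112, -0.003]
contact_force: [0.8, 0.1, -0.1]
opening: 0.0555
```

>>> apply_moves --commands '[0.6, 0, 0, 0, 0, 0, 0, 0.6, 0, 0, 0, 0, 0, 0]'

```text
time_s: 24.52
eef_pos: [0.4431, 0.1221, 0.2175]
tcp_rot: [3.139, 0.112, 0.001]
contact_force: [-0.4, 0.0, 0.3]
opening: 0.0556
```

```bash
python3 - <<'E'
s=open("f4.py").read().replace("(cyl(.026,.068,.073),)","(cyl(.026,.068,.073),box(.012,.028,.113,.1131))").replace("(x,y,0)","(x,y,.07)")
open("f5.py","w").write(s)
E
python3 f5.py j side top
```

```text
24.525 [0.44306853 0.12206676 0.21750047] [-0.37566043  0.01333234  0.32811595]
```

View pics/j.png

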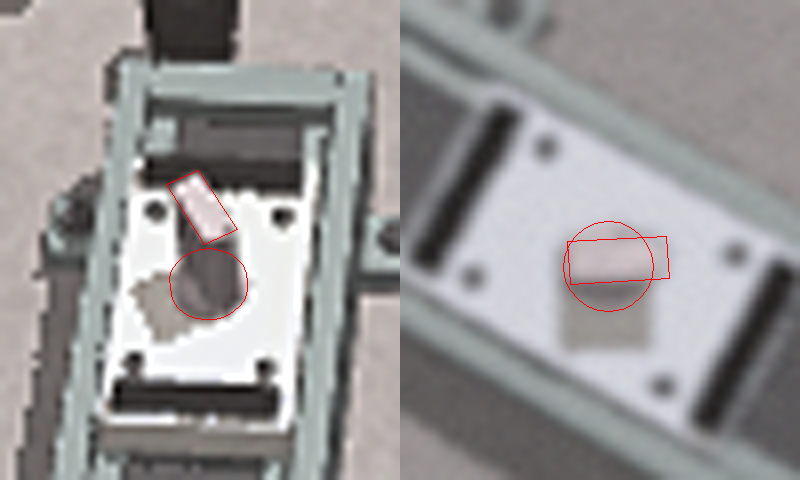

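The tab top and flange match the fully home overlay in both views: tab at (202,208) in the side view and (617,260) in the top view. I'm handing in.

```bash
python3 -c "
from rig import hand_in;print(hand_in())"
```

```text
the job is handed in; nothing more can be done
None
```

The pin with the flat tab is through the carriage and the hidden hole, sitting fully home and released. I handed the job in at about 24.6 s of the 58 s allowed; no verdict is reported.

- **Sliding:** I rested the pin on the sprung plate with about 5 N and slid the carriage about 27 mm. The vertical force then fell from 4.7 N to about 0 as the pin found the hole. By my fit, the hole is close to the middle of the channel.
- **Pushing home:** The flange met firm resistance with the tool at z 0.0875 m, where I expected 0.087 m. I pressed to about 13 N and the tool did not move further, so I unloaded and let go.
- **Sprung plate:** I never read its depth directly. From the forces and tool heights, it went down about 1 mm at most.
- **Last checks:** With the arm clear, the flange and tab top matched the home-position overlay within about a pixel in both cameras. The pin looked upright and the carriage flat.
- **Disagreements:**
  - The 4–12 N rub from the plunger never showed clearly as vertical force, only about 3 N sideways near the end.
  - While the pin was held over the rack, the fingers and tab looked about 8 mm off in the top view. The side view and the flange agreed with the expected position, and the pin went in cleanly.
- **Not checked:** I did not re-measure the other pins and goods at the end. No contact forces appeared during the transfers, and the paths stayed above them.

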